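# Turn an end cap over and clamp it in the marking nest

### The job

The aluminium end cap stands on the bench with its mouth up, but its closed face is the one to be marked. Turn it over and set it mouth down, flat on the plate of the marking nest, pushed home into the corner against both fences; then swing the clamp arm by its knob until it bears on the cap's free corner and keeps the cap there.

Things in the scene. Friction and masses are not known exactly. Their poses are not given: they have to be found in the camera images.
- end_cap: Square aluminium end cap, a thick-walled cup of 0.2 to 0.35 kg: 60 x 60 mm over its flat sides, edges rounded 8 mm, 56 mm tall. Origin: centre of its closed flat face; z runs from there to the mouth; x, y square to the flat sides. Starts on the bench mouth up, any yaw; all four sides are alike. Lies steadily on a flat side too, its axis then 30 mm above the bench.
- cap_mouth (a point): Centre of the end cap's mouth, 56 mm from its closed face. The mouth is a round bore 46 mm wide, 44 mm deep, in a turned lip of 55 mm outer diameter that stands 5 mm proud of the square body (the flat sides are 51 mm long).
- nest: Marking nest, fixed to the bench: a dark steel plate, 122 (x) x 100 (y) x 12 mm, with two low fences that form a corner at its +x, +y side, and a swing clamp. Origin: centre of the plate's underside, on the bench; z up. nest_seat lies at x = 15, y = 0, z = 12 mm from it. Close behind the nest (from world x = 0.607 on, y from -0.19 to 0.21) stands a controller box 108 mm high.
- nest_seat (a point): On the top of the nest's plate, 12 mm above the bench: here lies the centre of the cap's mouth when the cap is home, mouth down. z up; x, y are the nest's own, square to its two fences: steel bars 15 mm high above the plate, 12 mm thick, 50 mm long, inner faces at x = +30 mm and at y = +30 mm from here. Home: a flat side of the cap touches each.
- clamp_pivot (a point): On the vertical pivot axis of the clamp arm, at the plate's top, 62 mm in -x and 5 mm in -y of nest_seat. The arm is a flat steel bar 16 mm wide, its underside 6 mm and top 16 mm above the plate, that reaches 90 mm from the pivot to the knob; the pivot's bolt head rises 22 mm above the plate.
- clamp_knob (a point): Centre of the black knob at the end of the clamp arm: an upright barrel, 21 mm in diameter, 27 mm tall; this point is 54 mm above the bench. It is 90 mm from the pivot axis and moves on a level arc about it. To the right of the nest stands a computer tower, 0.42 m high (world x from 0.51 to 0.83, y from -0.43 to -0.25).
- clamp_arm (a joint): Angle of the clamp arm, rad; grows as it closes, counterclockwise seen from above. 0: open, the arm points to -y of the nest. About 0.80: it bears on the free (-x, -y) corner of a cap that is home; it stops earlier on a cap that stands off the fences, and pushing on slides the cap the last millimetres home. Stiff: about 2.5 N at the knob turns it; it stays where it is left.
There are look-alikes about, which are no part of the job. Of the things like the end_cap, leave any that is blue or purple; of the rest the larger one is meant.

How it is judged:
At the end, for the whole second after the job is handed in: The end cap stands mouth down (within 0.07 rad) flat on the nest's plate, its axis within 2.5 mm in x and in y of the home position against both fences, the clamp arm is swung to more than 0.75 rad, against the cap's free corner, and nothing moves (angle between end_cap's own z axis and vertical above 3.07 rad and x of end_cap in the frame of nest_seat between -0.0025 and 0.0025 m and y of end_cap in the frame of nest_seat between -0.0025 and 0.0025 m and z of end_cap in the frame of nest_seat between 0.054 and 0.058 m and value of joint clamp_arm above 0.75 rad and linear speed of end_cap below 0.01 m/s and velocity of joint clamp_arm below 0.05 rad/s); the robot touches nothing.
It also fails if it takes over 72 s, if anything falls off the work surface, if the arm or the gripper's body presses on something with over 40 N, if the wrist force passes 120 N, or if a joint passes its speed limit or range.

### The arm

A 6-joint arm with a two-finger parallel gripper is mounted at the origin on a cart in front of the work surface, level with it; the furniture and walls round the work are solid. World frame = base frame: x ahead of the robot, y to its left, z up, the work surface at z = 0. Lengths are in m, angles in rad, forces in N, time in s.
With the tool pointing down it reaches from about 0.375 to 0.9 m from the base axis. Payload 3.1 kg.
Tool frame: the origin (TCP) lies at the very end of the fingers, on their centre line; the grasp point (between the pads) lies 19 mm behind it; z points along the fingers, y is the line along which they close (so a half turn about z gives the same grasp; the last joint's range is limited). The gripper opens to 87 mm and grips with 3 to 60 N. Pads are 19 mm wide; open, the fingers measure 117 mm over their backs; the gripper's body (75 mm by 190 mm) begins 51 mm behind the grasp point.
Start: joints at [-1.373, 0.527, 1.433, -0, 1.181, -0.178], TCP at [0.229, -0.581, 0.223] pointing down, gripper open.
Joint ranges: [-3.08, 3.08], [-0.75, 2.2], [0.22, 2.44], [-1.43, 4.57], [0, 2.65], [-2.85, 2.85]. Speed limits (rad/s): [2.79, 2.79, 3.14, 3.14, 3.14, 3.14].

### API

Orientations are given as a rotation vector (axis times angle).
In Python, from cell import bot, kin, vision, order gives the robot as it stands. Calls block until the motion is done:
- bot.move_to(position, orientation): joint-space move of the TCP to a pose.
- bot.move_linear(position, rot=None, max_speed=0.15, stop_force=None): straight line of the TCP; rot=None keeps the orientation; max_speed is the mean speed in m/s. With stop_force (N) it stops when the force on the tool has changed by that much, and returns True; else False.
- bot.move_j(angles): joint-space move.
- bot.grip(opening): opening from 0.0 (shut) to 1.0 (fully open); the grip force is fixed at half the most; returns when the fingers have stopped.
- bot.sleep(seconds).
- kin.ik(position, orientation): joint angles nearest the present ones, or None.
- vision.read_camera(name): name is "scene" or "top" or "wrist"; returns a dict with "frame" (480x640x3 uint8, red, green, blue), "fx", "fy", "cx", "cy" (pixels), "cam_to_world" (4x4, takes a point from camera to world coordinates). Camera axes: x right, y down, z forward; pixel columns grow to the right and rows downward; lengths in m; the calibration is good to about 2 mm. A picture is of the moment at which its call begins. There is no depth.
A pose or a line that the arm cannot do raises bot.PlanningError and nothing moves.
- order.sign_off(): hands the job in; it is judged then, once.
Readings, each from a call of its own:
- bot.current_time_s(): time.
- bot.current_joint_positions(): joint angles.
- bot.current_joint_vel(): joint speeds.
- bot.current_effort(): joint torques, N m.
- bot.current_ee_pos(): TCP position.
- bot.current_orientation(): TCP orientation.
- bot.current_contact_force(): force on the tool from outside, world axes, zero at the start.
- bot.current_moment(): the same for the moment, N m.
- bot.current_finger_gap(): opening from 0.0 (shut) to 1.0 (fully open).
- bot.current_gripper_force(): force on a finger pad.
Only numpy, scipy, OpenCV 4.12 (cv2) and the standard library are available. Lean on these libraries where they do the work, as an engineer would, in place of code of your own. Each camera call takes 0.05 s, during which the arm holds its last target. There are 200 camera calls.

## Working session

There is one attempt and no reset: what is moved stays moved. The work goes in short steps, each a Python script; the robot and the scene stay as the last script left them, time stands still between calls to the robot, and variables do not carry over. Pictures are saved under pics/ and viewed, at most 10 in all, crops included, and the job is handed in when it is done.

```bash
ls; mkdir -p pics; python3 - <<'E'
from cell import bot, kin, vision, order
import cv2,numpy as np
for n in ["scene","top"]:
    d=vision.read_camera(n); cv2.imwrite(f"pics/{n}0.png",d["frame"][:,:,::-1])
    print(n,d["fx"],d["fy"],d["cx"],d["cy"],np.round(d["cam_to_world"],3).tolist())
print(bot.current_time_s())
E
```

```text
pics
scene 554.2038045076503 554.2038045076503 317.0716724658968 252.5657141047382 [[0.532, -0.391, 0.751, -0.443], [-0.847, -0.252, 0.469, -0.399], [0.006, -0.885, -0.465, 0.678], [0.0, 0.0, 0.0, 1.0]]
top 450.5341612249304 450.5341612249304 314.71408944591116 241.35762659439683 [[0.002, -0.997, 0.08, 0.471], [-1.0, -0.003, -0.009, 0.211], [0.009, -0.08, -0.997, 1.116], [0.0, 0.0, 0.0, 1.0]]
0.1
```

View pics/scene0.png

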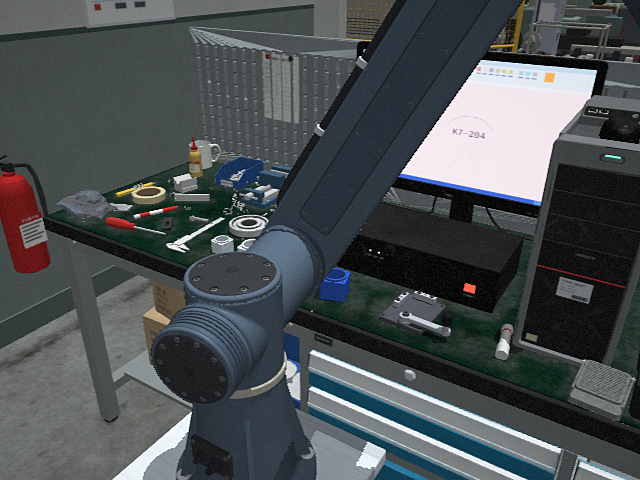

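View pics/top0.png

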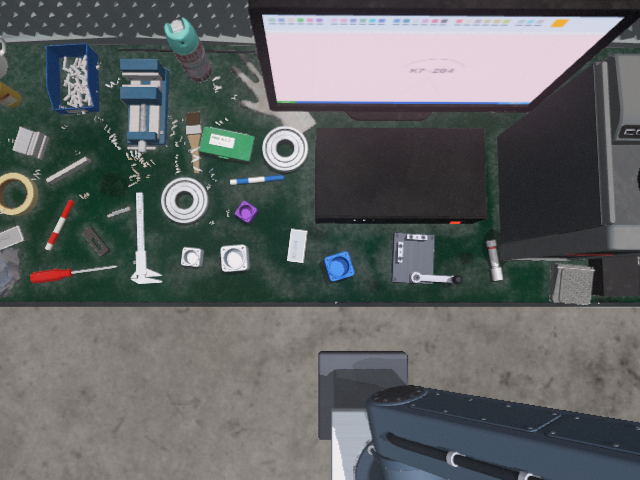

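The top view shows the target cap at (234,258), with a smaller white look-alike at (192,257) and a blue one at (340,265). The nest is at (413,258), with its fences up and to the left. The clamp pivot is at about (417,278) and the knob at about (457,280). Next I'll make coarse estimates, check reach for a flip in two 90° steps, and take close-ups with the wrist camera.

```bash
cat > h.py <<'E'
from cell import bot, kin, vision, order
import cv2, numpy as np
from scipy.spatial.transform import Rotation as Ro
def rot(psi,p,s=1):
    """tool in vertical plane of heading psi; p: 90 deg ahead, 180 down, 225 down-back; s: sign of closing axis"""
    psi,p=np.radians([psi,p]); z=np.array([np.cos(psi)*np.sin(p),np.sin(psi)*np.sin(p),np.cos(p)])
    y=s*np.array([-np.sin(psi),np.cos(psi),0]); return Ro.from_matrix(np.c_[np.cross(y,z),y,z])
def pose(g,psi,p,s=1):
    """TCP position, rotvec for grasp point g"""
    R=rot(psi,p,s); return np.array(g)+0.019*R.as_matrix()[:,2], R.as_rotvec()
def ray(d,uv,z):
    T=d["cam_to_world"]; uv=np.atleast_2d(np.array(uv,float))
    v=np.c_[(uv[:,0]-d["cx"])/d["fx"],(uv[:,1]-d["cy"])/d["fy"],np.ones(len(uv))]@T[:3,:3].T
    return T[:3,3]+v*((z-T[2,3])/v[:,2])[:,None]
def save(d,n): cv2.imwrite(f"pics/{n}.png",d["frame"][:,:,::-1])
E
python3 - <<'E'
from h import *
d=vision.read_camera("top")
for n,uv,z in [("cap",(234,258),.056),("small",(192,257),.04),("seat",(409,253),.012),("pivot",(417,278),.034),("knob",(457,280),.067),("box",(297,245),.02),("blue",(340,265),.05),("edge",(336,303),0),("purple",(245,211),.04)]:
    print(n,np.round(ray(d,uv,z)[0],3))
cap=ray(d,(234,258),.056)[0]; seat=ray(d,(409,253),.012)[0]
for s in (1,-1):
  for psi in (-50,-20,0,20,40,60):
    print(s,psi,[ (p,None if q is None else np.round(q,2).tolist()) for p in (240,135) for q in [kin.ik(*pose([cap[0],cap[1],.04],psi,p,s))]])
  print("seat",s,[kin.ik(*pose([seat[0],seat[1],.055+dz],0,150,s)) for dz in (0,.1)])
R=Ro.from_rotvec(bot.current_orientation()); print(R.as_matrix().round(2).tolist())
w=vision.read_camera("wrist"); print((np.linalg.inv(R.as_matrix())@(w["cam_to_world"][:3,3]-bot.current_ee_pos())).round(3),(R.as_matrix().T@w["cam_to_world"][:3,:3]).round(2).tolist(),w["fx"])
E
```

```text
cap [0.517 0.391 0.056]
small [0.52  0.493 0.04 ]
seat [ 0.532 -0.031  0.012]
pivot [ 0.471 -0.045  0.034]
knob [ 0.466 -0.13   0.067]
box [0.55  0.244 0.02 ]
blue [0.501 0.141 0.05 ]
edge [0.409 0.148 0.   ]
purple [0.631 0.369 0.04 ]
1 -50 [(240, [0.13, 1.08, 1.33, 0.82, 1.51, -0.97]), (135, [0.79, 0.96, 1.45, -0.93, 1.07, 0.71])]
1 -20 [(240, [0.25, 1.18, 0.99, 0.54, 1.88, -1.06]), (135, None)]
1 0 [(240, [0.34, 1.24, 0.81, 0.34, 2.09, -1.22]), (135, [0.67, 0.88, 1.89, 4.18, 0.54, 1.11])]
1 20 [(240, [0.44, 1.28, 0.68, 0.1, 2.22, -1.47]), (135, [0.53, 0.88, 2.0, 3.4, 0.53, 1.48])]
1 40 [(240, [0.54, 1.3, 0.65, -0.18, 2.23, -1.76]), (135, [0.37, 0.88, 2.03, 2.71, 0.57, 1.71])]
1 60 [(240, [0.63, 1.27, 0.71, -0.42, 2.12, -2.02]), (135, [0.24, 0.88, 1.97, 2.05, 0.61, 1.94])]
seat 1 [array([-0.36827693,  0.73459236,  2.17336972,  2.52377696,  0.31598274,
        1.84232898]), None]
-1 -50 [(240, [0.13, 1.08, 1.33, 0.82, 1.51, 2.17]), (135, [0.79, 0.96, 1.45, -0.93, 1.07, -2.44])]
-1 -20 [(240, [0.25, 1.18, 0.99, 0.54, 1.88, 2.08]), (135, None)]
-1 0 [(240, [0.34, 1.24, 0.81, 0.34, 2.09, 1.92]), (135, [0.67, 0.88, 1.89, 4.18, 0.54, -2.03])]
-1 20 [(240, [0.44, 1.28, 0.68, 0.1, 2.22, 1.68]), (135, [0.53, 0.88, 2.0, 3.4, 0.53, -1.67])]
-1 40 [(240, [0.54, 1.3, 0.65, -0.18, 2.23, 1.38]), (135, [0.37, 0.88, 2.03, 2.71, 0.57, -1.43])]
-1 60 [(240, [0.63, 1.27, 0.71, -0.42, 2.12, 1.12]), (135, [0.24, 0.88, 1.97, 2.05, 0.61, -1.2])]
seat -1 [array([-0.36827693,  0.73459236,  2.17336972,  2.52377696,  0.31598274,
       -1.29926367]), array([-0.36827693,  0.47440205,  2.1229176 ,  1.30319071,  0.18774867,
       -0.05035439])]
[[0.93, 0.37, -0.0], [0.37, -0.93, 0.0], [0.0, -0.0, -1.0]]
[ 0.084  0.001 -0.162] [[-0.0, -0.95, -0.3], [1.0, -0.0, 0.0], [-0.0, -0.3, 0.95]] 417.6051508953069
```

```bash
python3 - <<'E'
from h import *
bot.move_to([.36,-.17,.33],rot(-25,180,-1).as_rotvec()); print(bot.current_time_s())
bot.move_to([.50,-.035,.20],rot(0,180,-1).as_rotvec()); bot.sleep(.2)
d=vision.read_camera("wrist"); save(d,"nest1"); np.savez("nest1",**d); print(bot.current_time_s(),bot.current_joint_positions().round(2))
bot.move_to([.517,.391,.22],rot(20,180,-1).as_rotvec()); bot.sleep(.2)
d=vision.read_camera("wrist"); save(d,"cap1"); np.savez("cap1",**d); print(bot.current_time_s(),bot.current_joint_positions().round(2))
E
```

```text
1.8333
3.0167 [-0.3   0.39  1.76 -0.    0.98  1.28]
4.8417 [ 0.47  0.56  1.37 -0.    1.21  1.7 ]
```

View pics/nest1.png

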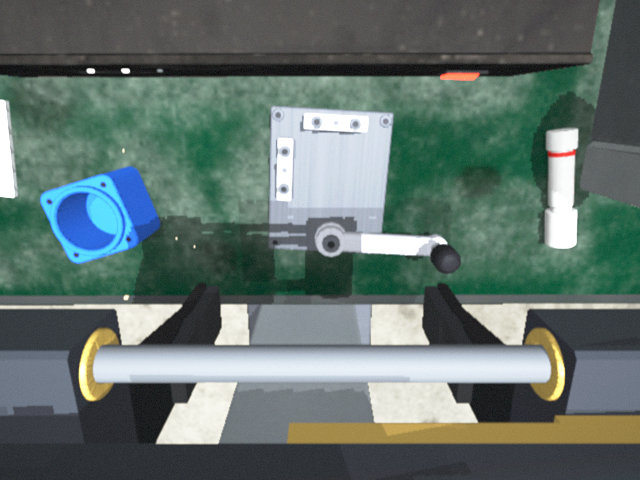

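View pics/cap1.png

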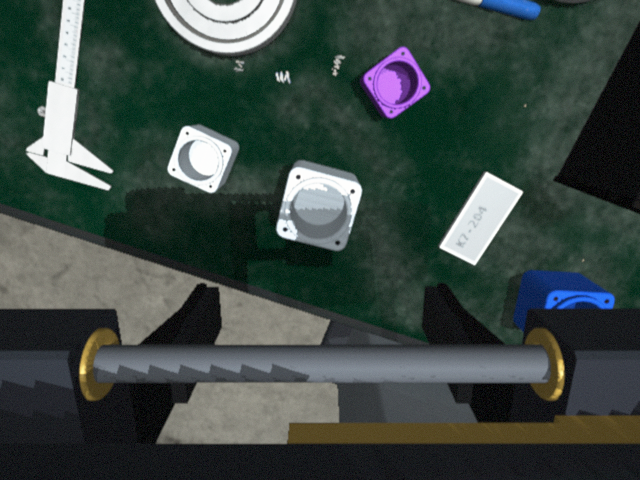

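The nest close-up shows the plate corners at (271,107) and (393,111). The top fence runs x 303–368 and the left fence y 138–200, with the pivot at (331,240) and the knob at (446,259). The cap close-up shows the cap's four screw holes near (302,172), (353,190), (339,243) and (285,229), and the bore at (320,207).

```bash
python3 - <<'E'
from h import *
d=np.load("nest1.npz"); g=cv2.cvtColor(d["frame"],cv2.COLOR_RGB2GRAY)
sub=lambda p:cv2.cornerSubPix(g,np.float32(p).reshape(-1,1,2),(4,4),(-1,-1),(3,50,.01)).reshape(-1,2)
pl=sub([(271,107),(393,111),(383,248)]); P=ray(d,pl,.012); print("plate",pl.round(1).tolist(),P.round(4).tolist(),np.linalg.norm(P[1]-P[0]),np.linalg.norm(P[1]-P[2]))
f=sub([(303,115),(368,114),(368,132),(303,131),(276,138),(293,138),(293,200),(276,200)]); print("fence px",f.round(1).tolist()); print("fences@27",ray(d,f,.027).round(4).tolist())
print("bolt",ray(d,(331,240),.034).round(4),"knob top",ray(d,(446,259),.0675).round(4))
print("cam",d["cam_to_world"][:3,3])
c=np.load("cap1.npz"); g2=cv2.cvtColor(c["frame"],cv2.COLOR_RGB2GRAY)
im=cv2.resize(c["frame"][150:265,260:380,::-1],None,fx=3,fy=3,interpolation=2); im2=cv2.resize(d["frame"][95:275,255:465,::-1],None,fx=2,fy=2,interpolation=2)
out=np.zeros((360,800,3),np.uint8); out[:345,:360]=im; out[:360,370:790]=im2; cv2.imwrite("pics/crop.png",out)
# dark holes on cap
H=[]
for x,y in [(302,172),(353,190),(339,243),(285,229)]:
    w=255.-g2[y-5:y+6,x-5:x+6]; w=np.clip(w-np.median(w)-20,0,None); v,u=np.mgrid[y-5:y+6,x-5:x+6]; H.append((np.sum(u*w)/w.sum(),np.sum(v*w)/w.sum()))
W=ray(c,H,.051); print("holes",np.round(H,1).tolist(),W.round(4).tolist(),"centre",W.mean(0),"sides",[np.linalg.norm(W[i]-W[i-1]).round(4) for i in range(4)],"yaw",[np.degrees(np.arctan2(*(W[i]-W[i-1])[1::-1])).round(1) for i in range(4)])
print("bore",ray(c,(320,207),.056))
bot_q=bot.current_joint_positions()
for s in (1,-1):
  for p in (140,145,150): print(s,p,[None if q is None else q.round(2).tolist() for dz in (0,.03,.08) for q in [kin.ik(*pose([.53,-.03,.055+dz],0,p,s))]])
E
```

```text
plate [[271.1000061035156, 106.5], [392.8999938964844, 113.4000015258789], [383.0, 248.0]] [[0.5844, 0.0029, 0.012], [0.5789, -0.0953, 0.012], [0.4641, -0.092, 0.012]] 0.09830423157968299 0.1147981175574297
fence px [[302.8999938964844, 114.4000015258789], [367.0, 111.69999694824219], [366.5, 132.39999389648438], [302.29998779296875, 129.6999969482422], [276.5, 138.1999969482422], [293.1000061035156, 138.3000030517578], [289.3999938964844, 201.5], [275.29998779296875, 199.60000610351562]]
fences@27 [[0.5785, -0.0232, 0.027], [0.5804, -0.0727, 0.027], [0.5649, -0.0728, 0.027], [0.567, -0.0226, 0.027], [0.5606, -0.0022, 0.027], [0.5605, -0.0152, 0.027], [0.5098, -0.0111, 0.027], [0.5114, 0.0004, 0.027]]
bolt [[ 0.4788 -0.0453  0.034 ]] knob top [[ 0.4742 -0.1313  0.0675]]
cam [ 0.58390045 -0.03716886  0.36329878]
holes [[300.3, 172.9], [351.9, 191.3], [337.8, 242.9], [284.9, 228.9]] [[0.5435, 0.4152, 0.051], [0.5437, 0.3715, 0.051], [0.4989, 0.3667, 0.051], [0.4954, 0.4121, 0.051]] centre [0.52038526 0.39138021 0.051     ] sides [np.float64(0.0482), np.float64(0.0437), np.float64(0.045
[... 193 characters left out ...]
.41, 0.75, 2.28, 2.67, 0.6, 1.65], [-0.41, 0.59, 2.26, 2.51, 0.45, 1.84]]
1 145 [[-0.39, 0.78, 2.24, 2.67, 0.49, 1.67], [-0.39, 0.69, 2.23, 2.57, 0.41, 1.78], [-0.39, 0.55, 2.2, 2.27, 0.29, 2.1]]
1 150 [[-0.37, 0.73, 2.18, 2.53, 0.32, 1.83], [-0.37, 0.65, 2.17, 2.34, 0.25, 2.04], [-0.37, 0.52, 2.14, 1.67, 0.18, 2.72]]
-1 140 [[-0.41, 0.84, 2.29, 2.72, 0.68, -1.56], [-0.41, 0.75, 2.28, 2.67, 0.6, -1.49], [-0.41, 0.59, 2.26, 2.51, 0.45, -1.31]]
-1 145 [[-0.39, 0.78, 2.24, 2.67, 0.49, -1.47], [-0.39, 0.69, 2.23, 2.57, 0.41, -1.36], [-0.39, 0.55, 2.2, 2.27, 0.29, -1.04]]
-1 150 [[-0.37, 0.73, 2.18, 2.53, 0.32, -1.31], [-0.37, 0.65, 2.17, 2.34, 0.25, -1.1], [-0.37, 0.52, 2.14, 1.67, 0.18, -0.42]]
```

View pics/crop.png

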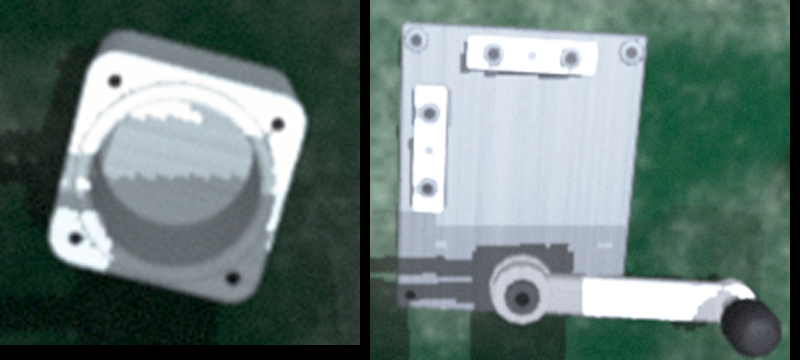

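The crop shows the cap holes at (298.3,177), (352.7,191.7), (337.7,242.7) and (285.3,229.3). On the nest, the plate corners are TL (270.5,106.5), TR (393.5,113) and BL (269,248). The inner edges of the fence tops run (303,128.5)–(368,132.5) and (293.5,138.5)–(291.5,201). I'll compute the nest and cap poses from these.

```bash
python3 - <<'E'
from h import *
d=np.load("nest1.npz"); c=np.load("cap1.npz")
P=ray(d,[(270.5,106.5),(393.5,113),(269,248)],.012)[:,:2]; ang=lambda v:np.degrees(np.arctan2(v[1],v[0])).round(2)
print("plate",P.round(4).tolist(),np.linalg.norm(P[0]-P[1]),np.linalg.norm(P[0]-P[2]),"yaw",ang(P[0]-P[1])-90,ang(P[0]-P[2]))
F=ray(d,[(303,128.5),(368,132.5),(293.5,138.5),(291.5,201)],.027)[:,:2]
print("fences",F.round(4).tolist(),"yaw",ang(F[0]-F[1])-90,ang(F[2]-F[3]))
yaw=np.radians((ang(P[0]-P[1])-90+ang(P[0]-P[2])+ang(F[0]-F[1])-90+ang(F[2]-F[3]))/4)
R=np.array([[np.cos(yaw),-np.sin(yaw)],[np.sin(yaw),np.cos(yaw)]])
o=(P[1]+P[2])/2; print("yaw",np.degrees(yaw),"seat from plate",o+R@[.015,0])
Fl=F@R; s=np.array([(Fl[0,0]+Fl[1,0])/2-.03,(Fl[2,1]+Fl[3,1])/2-.03]); print("seat from fences",R@s)
b=ray(d,(331,241),.034)[0,:2]; print("seat from bolt",b+R@[.062,.005])
k=ray(d,(446,259),.06)[0,:2]; print("bolt",b,"knob-bolt",k-b,np.linalg.norm(k-b))
W=ray(c,[(298.3,177),(352.7,191.7),(337.7,242.7),(285.3,229.3)],.051)
print("cap",W.mean(0),[np.linalg.norm(W[i]-W[i-1]).round(4) for i in range(4)],[ang(W[i]-W[i-1]) for i in range(4)],ray(c,(320,206),.056))
E
```

```text
plate [[0.5844, 0.0033], [0.5792, -0.0958], [0.4644, 0.0092]] 0.09920571796515865 0.1201529410346916 yaw -3.019999999999996 -2.82
fences [[0.5679, -0.0232], [0.5648, -0.074], [0.5603, -0.0156], [0.5102, -0.0128]] yaw -3.549999999999997 -3.13
yaw -3.1299999999999963 seat from plate [ 0.53678304 -0.04407544]
seat from fences [ 0.53655702 -0.04431088]
seat from bolt [ 0.54006579 -0.04365113]
bolt [ 0.47788527 -0.04525837] knob-bolt [-0.00648803 -0.08839296] 0.0886307500557566
cap [0.51944186 0.39124586 0.051     ] [np.float64(0.0448), np.float64(0.0451), np.float64(0.0447), np.float64(0.045)] [np.float64(5.08), np.float64(-85.36), np.float64(-175.11), np.float64(94.85)] [[0.52465185 0.39181902 0.056     ]]
```

```bash
cat >> h.py <<'E'
def go(g,psi,p,s=1,lin=False,**k):
    P,r=pose(g,psi,p,s)
    try: return bot.move_linear(P,rot=r,**k) if lin else bot.move_to(P,r)
    finally: print(f"t={bot.current_time_s():.1f}",np.round(np.subtract(bot.current_ee_pos(),P),4),np.round(bot.current_contact_force(),1))
def back(g,psi,p,l): return np.array(g)-l*rot(psi,p).as_matrix()[:,2]
def j(): print("q",np.round(bot.current_joint_positions(),2),"gap",round(bot.current_finger_gap(),3))
E
python3 - <<'E'
from h import *
g=[.5195,.391,.030]; psi=4.9
a=np.array([.49,.357,.030])
for x,p in [(back(g,psi,225,.09),225),(g,225),([.5,.37,.22],225),([.49,.357,.2],135),(a,135),(back(a,psi,135,.07),135),(back(a,psi,235,.09),235)]:
    q=kin.ik(*pose(x,psi,p)); print(p,None if q is None else q.round(2))
go(back(g,psi,225,.10),psi,225)
go(g,psi,225,lin=True,stop_force=12); j()
bot.grip(0.0); j()
go([g[0],g[1],.2],psi,225,lin=True); j()
E
```

```text
225 [ 0.36  1.15  0.71  0.22  2.04 -1.27]
225 [ 0.38  1.14  0.94  0.21  1.82 -1.3 ]
225 [ 0.37  0.88  0.99  0.22  2.02 -1.27]
135 [0.62 0.52 1.99 4.52 0.37 0.6 ]
135 [0.62 0.9  2.03 3.81 0.61 1.38]
135 [0.68 0.79 2.12 3.92 0.6  1.34]
235 [ 0.32  1.2   0.72  0.23  2.16 -1.3 ]
t=7.3 [0.     0.0002 0.0003] [0.5 1.  0.8]
t=8.2 [0.0011 0.0003 0.0007] [ 0.5 -0.5  0.2]
q [ 0.38  1.14  0.94  0.21  1.83 -1.3 ] gap 1.002
q [ 0.38  1.14  0.94  0.22  1.82 -1.3 ] gap 0.689
t=10.0 [-0.0005 -0.0003 -0.0013] [-0.2 -0.7 -3.5]
q [ 0.38  0.94  0.91  0.23  2.04 -1.25] gap 0.687
```

```bash
python3 - <<'E'
from h import *
psi=4.9; a=np.array([.49,.357,.030])
go(a+[0,0,.14],psi,135); j()
go(a+[0,0,.015],psi,135,lin=True); j()
print(go(a-[0,0,.004],psi,135,lin=True,max_speed=.03,stop_force=5)); j()
d=vision.read_camera("wrist"); save(d,"lay1"); d=vision.read_camera("top"); save(d,"lay1t")
E
```

```text
t=13.4 [0.0005 0.0001 0.0002] [ 0.3  0.4 -3.7]
q [0.62 0.58 2.01 4.32 0.4  0.81] gap 0.685
t=14.4 [0.0005 0.0003 0.0009] [ 0.1  0.2 -3. ]
q [0.62 0.86 2.03 3.84 0.59 1.35] gap 0.685
t=14.9 [0.0003 0.0002 0.0062] [-0.6  0.2  3.8]
True
q [0.62 0.9  2.03 3.82 0.61 1.38] gap 0.686
```

```bash
python3 - <<'E'
from h import *
psi=4.9; a=np.array([.49,.357,.032])
bot.grip(1.0); j()
go(back(a,psi,135,.09),psi,135,lin=True,max_speed=.2)
go([.49,.357,.22],psi,180); bot.sleep(.15); j()
d=vision.read_camera("wrist"); save(d,"lay2"); np.savez("lay2",**d)
E
```

```text
q [0.62 0.9  2.03 3.82 0.61 1.38] gap 0.997
t=16.4 [0.0006 0.0006 0.0004] [ 0.5 -0.2  0. ]
t=19.7 [-0.0004  0.0001 -0.0003] [-0.5  0.2  0.3]
q [ 0.45  0.53  1.5   0.    1.11 -1.21] gap 1.003
```

View pics/lay2.png

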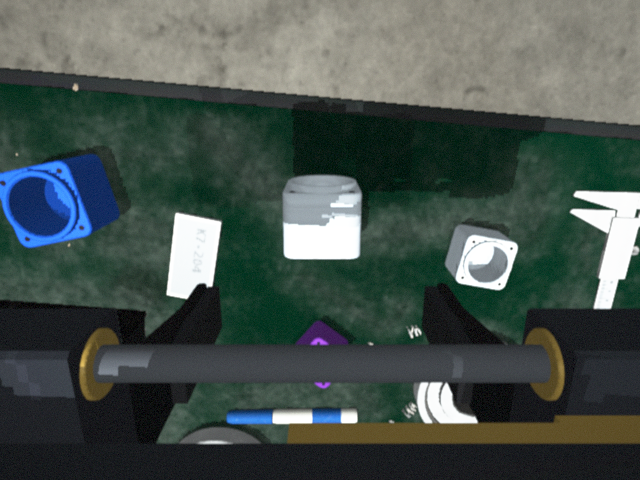

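The cap lies on its side with its mouth toward the robot. Its closed-face top edge runs along row 259, columns 284–360. Second grasp next.

```bash
python3 - <<'E'
from h import *
psi=4.9; d=np.load("lay2.npz")
E=ray(d,[(288,258.5),(356,259)],.060); print("closed edge",E.round(4).tolist(),"psi",np.degrees(np.arctan2(*(E[0]-E[1])[:2][::-1]))+90)
a=np.array([.49,.357]); u=np.array([np.cos(np.radians(psi)),np.sin(np.radians(psi))])
c=(E.mean(0)[:2]-a)@u; print("closed face beyond a:",c)
if not .026<c<.036: raise SystemExit("check")
n=E.mean(0)[:2]-a-c*u; print("lateral",n)
g=np.r_[a+(.030-.015)*u,.030] if abs(c-.03)<.003 else np.r_[a+(c-.015)*u,.030]
go(back(g,psi,235,.10),psi,235)
print(go(g,psi,235,lin=True,stop_force=12)); j()
bot.grip(0.0); j()
go(g+[0,0,.2],psi,235,lin=True,max_speed=.25); j()
go([.530,-.047,.16],-3.1,145); j()
d=vision.read_camera("wrist"); save(d,"hov"); d=vision.read_camera("scene"); save(d,"hovs")
E
```

```text
closed edge [[0.5243, 0.3329, 0.06], [0.5203, 0.3853, 0.06]] psi 4.468759113964694
closed face beyond a: 0.03236355341656874
lateral [ 5.51924899e-05 -6.43792537e-04]
t=20.9 [-0.      0.0004  0.0005] [-1.   0.6  1. ]
t=21.7 [0.0012 0.0006 0.0016] [0.5 0.8 0.2]
False
q [ 0.34  1.19  0.92  0.22  1.97 -1.34] gap 1.004
q [ 0.34  1.19  0.92  0.22  1.97 -1.34] gap 0.689
t=23.3 [-0.0006 -0.0003 -0.0017] [ 1.   0.3 -3.1]
q [ 0.34  0.95  0.91  0.26  2.21 -1.27] gap 0.688
t=26.3 [0.0006 0.0001 0.0002] [-0.5 -0.  -2.6]
q [-0.41  0.48  2.18  2.04  0.23  2.36] gap 0.688
```

```bash
cat >> h.py <<'E'
NY=-3.13; seat=np.array([.5368,-.0442])
def N(x,y,z): c,s=np.cos(np.radians(NY)),np.sin(np.radians(NY)); return np.r_[seat+[c*x-s*y,s*x+c*y],z]
def grasp_now():
    R=Ro.from_rotvec(bot.current_orientation()).as_matrix(); g=np.array(bot.current_ee_pos())-.019*R[:,2]
    c,s=np.cos(np.radians(NY)),np.sin(np.radians(NY)); v=g[:2]-seat; return np.array([c*v[0]+s*v[1],-s*v[0]+c*v[1],g[2]])
E
python3 - <<'E'
from h import *
go(N(-.006,-.005,.075),NY,145,lin=True); j()
print(go(N(-.006,-.005,.045),NY,145,lin=True,max_speed=.03,stop_force=5)); h=grasp_now(); print(h.round(4))
z=h[2]
print(go(N(.006,-.005,z),NY,145,lin=True,max_speed=.025,stop_force=10)); h=grasp_now(); print(h.round(4))
print(go(N(h[0],.006,z),NY,145,lin=True,max_speed=.025,stop_force=10)); h=grasp_now(); print(h.round(4)); j()
d=vision.read_camera("scene"); save(d,"nests")
E
```

```text
t=27.4 [ 0.0003 -0.      0.0004] [-0.3 -1.  -2.8]
q [-0.41  0.72  2.23  2.64  0.43  1.73] gap 0.691
t=28.1 [ 0.     -0.      0.0079] [-1.6  0.1  3.6]
True
[-0.006  -0.005   0.0529]
t=28.4 [-0.0118  0.0007  0.    ] [-0.4  0.2  3.5]
True
[-0.0058 -0.0049  0.0529]
t=28.7 [ 0.0003 -0.0045  0.    ] [-2.  -3.6  2.9]
True
[-0.0053  0.0016  0.0529]
q [-0.39  0.78  2.23  2.73  0.49  1.66] gap 0.689
```

```bash
python3 - <<'E'
from h import *
for i in range(2):
    h=grasp_now(); r=go(N(.008,h[1],.0527),NY,145,lin=True,max_speed=.02,stop_force=12); h=grasp_now(); print(r,h.round(4))
    if h[0]>-.003: break
h=grasp_now(); r=go(N(h[0],h[1]+.005,.0527),NY,145,lin=True,max_speed=.02,stop_force=12); print(r,grasp_now().round(4)); j()
d=vision.read_camera("top"); save(d,"nestt"); np.savez("nestt",**d)
E
```

```text
t=29.0 [-0.0132  0.0007  0.0002] [-1.9 -0.6  2.8]
True [-0.0052  0.0016  0.0529]
t=29.3 [-0.0132  0.0007  0.0002] [-0.7 -0.9  2.8]
True [-0.0052  0.0015  0.0529]
t=29.5 [-0.0004 -0.0051  0.0002] [-2.5 -1.2  2.7]
True [-0.0052  0.0015  0.053 ]
q [-0.39  0.78  2.23  2.74  0.48  1.66] gap 0.687
```

```bash
python3 - <<'E'
from h import *
t=cv2.imread("pics/nestt.png")[215:300,365:465]; d=vision.read_camera("scene"); save(d,"sc2"); s=cv2.imread("pics/sc2.png")[260:360,350:475]
d=vision.read_camera("wrist"); save(d,"wr2"); w=cv2.imread("pics/wr2.png")
o=np.zeros((600,800,3),np.uint8); o[:300,:353]=cv2.resize(t,(353,300),interpolation=2); o[:300,360:735]=cv2.resize(s,(375,300),interpolation=2)
o[300:,:400]=cv2.resize(w,(400,300)); cv2.imwrite("pics/comp1.png",o)
E
```

```text
(no output)
```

View pics/comp1.png

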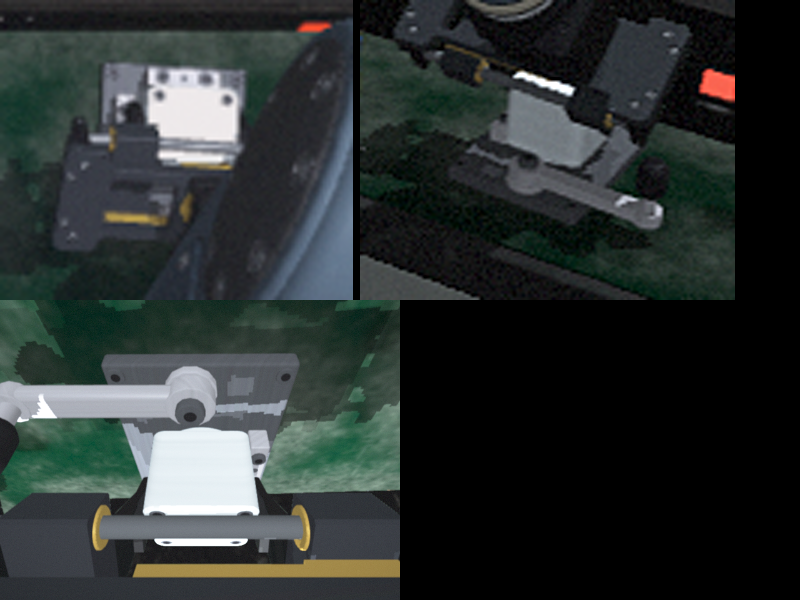

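```bash
python3 - <<'E'
from h import *
d=np.load("nestt.npz"); H=ray(d,[(410.3,242.5),(429.6,243.0)],.068)[:,:2]; F=ray(d,[(365+165/3.53,215+75/3.53),(365+205/3.53,215+75/3.53)],.027)[:,:2]
c,s=np.cos(np.radians(NY)),np.sin(np.radians(NY)); Rn=np.array([[c,-s],[s,c]])
print("holes nest",((H-seat)@Rn).round(4).tolist(),"fence screws nest (x should be .036)",((F-seat)@Rn).round(4).tolist())
E
```

```text
holes nest [[0.0154, 0.0229], [0.0168, -0.0223]] fence screws nest (x should be .036) [[0.0346, 0.0111], [0.0361, -0.0165]]
```

The cap is mouth down but still about 5 mm off the x fence, so that push stopped too early. I'll unload it a little and push again.

```bash
python3 - <<'E'
from h import *
h=grasp_now(); go(N(h[0],h[1]-.002,h[2]+.003),NY,145,lin=True,max_speed=.03); h=grasp_now(); print(h.round(4))
r=go(N(.008,h[1],h[2]),NY,145,lin=True,max_speed=.02,stop_force=12); h=grasp_now(); print(r,h.round(4),np.round(bot.current_contact_force(),1))
E
```

```text
t=29.9 [-0.0005  0.0001 -0.0007] [-0.9  0.2 -3.7]
[-0.0057 -0.0004  0.0553]
t=30.4 [-0.0104  0.0012 -0.0018] [-0.1  0.2 -3. ]
True [-0.0023  0.0003  0.0537] [-0.1  0.2 -3. ]
```

```bash
python3 - <<'E'
from h import *
for i in range(3):
    h=grasp_now(); r=go(N(h[0]+.004,h[1],.0560),NY,145,lin=True,max_speed=.01,stop_force=12); k=grasp_now(); print(r,k.round(4))
    if k[0]-h[0]<.0007: break
d=vision.read_camera("top"); g=cv2.cvtColor(d["frame"],cv2.COLOR_RGB2GRAY); c,s=np.cos(np.radians(NY)),np.sin(np.radians(NY)); Rn=np.array([[c,-s],[s,c]])
H=[]
for x,y in [(410,242),(430,242)]:
    w=255.-g[y-4:y+4,x-4:x+5]; w=np.clip(w-np.median(w)-25,0,None); v,u=np.mgrid[y-4:y+4,x-4:x+5]; H.append(((u*w).sum()/w.sum(),(v*w).sum()/w.sum()))
print(np.round(H,1),((ray(d,H,.069)[:,:2]-seat)@Rn).round(4).tolist())
E
```

```text
t=31.1 [-0.0033  0.0005 -0.0017] [-5.6 -1.6 -5.8]
False [-0.0015  0.0006  0.0543]
t=31.3 [-0.0041  0.0003 -0.0018] [-8.  -3.4 -2.4]
False [-0.0015  0.0007  0.0543]
[[407.5 240.7]
 [432.7 241.3]] [[0.0191, 0.0297], [0.0211, -0.0292]]
```

```bash
python3 - <<'E'
from h import *
h=grasp_now(); r=go(N(h[0]+.004,h[1]+.004,h[2]+.001),NY,145,lin=True,max_speed=.02,stop_force=10); k=grasp_now(); print(r,k.round(4))
r=go(N(k[0],k[1],.046),NY,145,lin=True,max_speed=.02,stop_force=7); k=grasp_now(); print(r,k.round(4))
bot.grip(1.0); j()
go(back(N(k[0],k[1],k[2]),NY,145,.12),NY,145,lin=True,max_speed=.2); j()
d=vision.read_camera("wrist"); save(d,"rel_w"); d=vision.read_camera("top"); save(d,"rel_t"); np.savez("rel_t",**d)
d=vision.read_camera("scene"); save(d,"rel_s")
t=cv2.imread("pics/rel_t.png")[215:300,365:465]; s=cv2.imread("pics/rel_s.png")[260:360,350:475]
o=np.zeros((600,800,3),np.uint8); o[:300,:353]=cv2.resize(t,(353,300),interpolation=2); o[:300,360:735]=cv2.resize(s,(375,300),interpolation=2)
o[300:,:400]=cv2.resize(cv2.imread("pics/rel_w.png"),(400,300)); cv2.imwrite("pics/comp2.png",o)
E
```

```text
t=31.6 [-0.0046 -0.003  -0.0017] [-0.3 -1.9 -1.8]
True [-0.0016  0.0015  0.0538]
t=31.8 [-0.0003 -0.      0.007 ] [-2.1 -0.5  4.7]
True [-0.0019  0.0015  0.053 ]
q [-0.39  0.78  2.22  2.72  0.46  1.68] gap 0.994
t=33.3 [ 0.0005 -0.0003  0.0003] [ 0.4 -0.1 -0.3]
q [-0.47  0.49  2.35  2.41  0.35  1.93] gap 0.999
```

View pics/comp2.png

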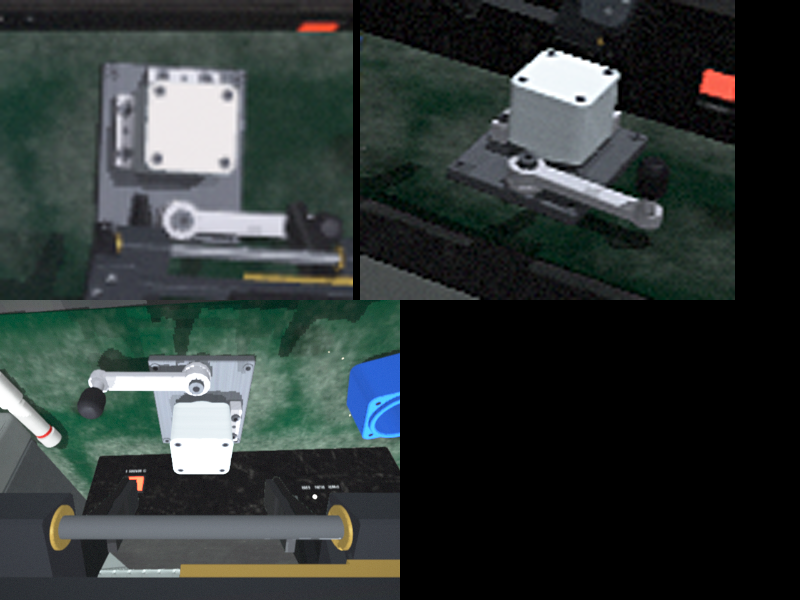

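The cap is mouth down and near both fences, with its top holes at panel (160,91), (228,95), (224,163) and (156,158). The clamp is still open, so I'll swing it now.

```bash
cat >> h.py <<'E'
def K(th,gap,z=.044,s=1):
    t=np.array([np.cos(th),np.sin(th)]); p=np.array([-.062,-.005])+.09*np.array([np.sin(th),-np.cos(th)])-(.0255+gap)*t
    return N(p[0],p[1],z), rot(NY+np.degrees(th)-90,180,s).as_rotvec()
E
python3 - <<'E'
from h import *
d=np.load("rel_t.npz"); c,s=np.cos(np.radians(NY)),np.sin(np.radians(NY)); Rn=np.array([[c,-s],[s,c]])
px=lambda L:[(365+(a-.0)/3.53,215+b/3.53) for a,b in L]
print("cap centre nest",((ray(d,px([(160,91),(228,95),(224,163),(156,158)]),.068)[:,:2]-seat)@Rn).mean(0).round(4),"bolt (-.062,-.005)",((ray(d,px([(180,220)]),.034)[:,:2]-seat)@Rn).round(4))
for sg in (1,-1):
    print(sg,[None if q is None else q.round(2).tolist() for th in (0,.4,.85) for q in [kin.ik(*K(th,0,s=sg))]])
E
```

```text
cap centre nest [-0.003   0.0009] bolt (-.062,-.005) [[-0.0645 -0.0014]]
1 [[-0.54, 0.64, 1.97, -0.0, 0.53, -0.48], [-0.51, 0.66, 1.88, -0.0, 0.6, -0.85], [-0.45, 0.69, 1.79, -0.0, 0.66, -1.24]]
-1 [[-0.54, 0.64, 1.97, -0.0, 0.53, 2.66], [-0.51, 0.66, 1.88, -0.0, 0.6, 2.29], [-0.45, 0.69, 1.79, -0.0, 0.66, 1.9]]
```

```bash
python3 - <<'E'
from h import *
def mv(P,r,**k):
    res=bot.move_linear(P,rot=r,**k); print(f"t={bot.current_time_s():.1f}",res,np.round(np.subtract(bot.current_ee_pos(),P),4),np.round(bot.current_contact_force(),1)); return res
go(back(N(-.002,.0015,.053)+[0,0,.09],NY,145,.12),NY,145,lin=True,max_speed=.2)
bot.grip(0.0)
P,r=K(0,.008,z=.17); bot.move_to(P,r); j()
P,r=K(0,.008); print(mv(P,r,max_speed=.1,stop_force=10))
for th in np.arange(.1,.72,.1):
    P,r=K(th,0); 
    if mv(P,r,max_speed=.06,stop_force=25): break
d=vision.read_camera("top"); save(d,"cl_t")
d=vision.read_camera("scene"); save(d,"cl_s")
E
```

```text
t=33.5 [ 0.0007 -0.0001 -0.0906] [0.5 0.7 0.5]Traceback (most recent call last):
  File "<stdin>", line 4, in <module>
  File "h.py", line 18, in go
    try: return bot.move_linear(P,rot=r,**k) if lin else bot.move_to(P,r)
                ~~~~~~~~~~~~~~~^^^^^^^^^^^^^
cell.PlanningError: the arm cannot follow that straight line within its joint ranges
```

```bash
python3 - <<'E'
from h import *
def mv(P,r,**k):
    res=bot.move_linear(P,rot=r,**k); print(f"t={bot.current_time_s():.1f}",res,np.round(np.subtract(bot.current_ee_pos(),P),4),np.round(bot.current_contact_force(),1)); return res
print(np.round(bot.current_ee_pos(),3))
P,r=K(0,.008,z=.19); bot.move_to(P,r); bot.grip(0.0); j()
P,r=K(0,.008); mv(P,r,max_speed=.12,stop_force=10)
for th in np.arange(.1,.72,.1):
    P,r=K(th,0)
    if mv(P,r,max_speed=.06,stop_force=25): break
d=vision.read_camera("top"); save(d,"cl_t")
d=vision.read_camera("scene"); save(d,"cl_s")
E
```

```text
[ 0.478 -0.04   0.135]
q [-0.54  0.35  1.88  0.    0.91 -0.49] gap 0.006
t=38.5 False [ 0.0004 -0.0002  0.0005] [ 0.2 -0.3 -0.6]
t=38.9 False [ 0.0004 -0.0002  0.0004] [-0.6  0.   0.3]
t=39.2 False [-0.0001  0.      0.0001] [ 0.3 -0.3  0.4]
t=39.5 False [-0. -0.  0.] [ 0.1 -0.1  0.5]
t=39.8 False [ 0.0001 -0.     -0.    ] [-0.5 -0.1 -0. ]
t=40.1 False [ 0.0001 -0.      0.    ] [-0.3 -0.3 -0.4]
t=40.4 False [ 0.0001 -0.      0.    ] [ 0.7 -0.1  0.2]
t=40.7 False [ 0.0001 -0.      0.    ] [ 0.4  0.  -0. ]
```

```bash
python3 - <<'E'
from h import *
d=vision.read_camera("wrist"); save(d,"cl_w")
t=cv2.imread("pics/cl_t.png")[215:300,365:465]; s=cv2.imread("pics/cl_s.png")[260:360,350:475]
o=np.zeros((600,800,3),np.uint8); o[:300,:353]=cv2.resize(t,(353,300),interpolation=2); o[:300,360:735]=cv2.resize(s,(375,300),interpolation=2)
o[300:,:400]=cv2.resize(cv2.imread("pics/cl_w.png"),(400,300)); cv2.imwrite("pics/comp3.png",o)
E
```

```text
(no output)
```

View pics/comp3.png

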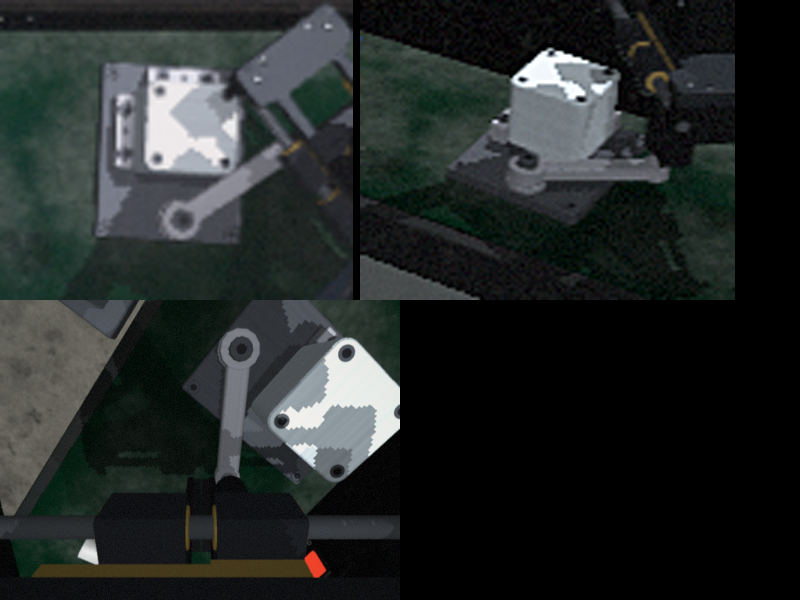

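The arm is swinging: the top view shows it at about 0.6 rad with the fingers behind the knob. I'll push on until it bears.

```bash
python3 - <<'E'
from h import *
for th in np.arange(.74,1.06,.04):
    P,r=K(th,0); res=bot.move_linear(P,rot=r,max_speed=.03,stop_force=12); f=bot.current_contact_force()
    print(f"{bot.current_time_s():.1f} th {th:.2f}",res,np.round(np.subtract(bot.current_ee_pos(),P),4),np.round(f,1))
    if res or np.hypot(f[0],f[1])>8: break
d=vision.read_camera("top"); save(d,"cl2_t"); np.savez("cl2_t",**d); d=vision.read_camera("scene"); save(d,"cl2_s"); d=vision.read_camera("wrist"); save(d,"cl2_w"); np.savez("cl2_w",**d)
E
```

```text
41.2 th 0.74 False [-0.0003 -0.      0.    ] [-0.5 -0.5  1. ]
41.4 th 0.78 False [-0.0001  0.     -0.    ] [-1.1 -0.8  0.3]
41.7 th 0.82 False [-0.      0.0001 -0.    ] [-0.7 -1.3  0.5]
42.0 th 0.86 False [-0.0005 -0.0002 -0.    ] [-4.  -3.1  0.9]
42.2 th 0.90 True [-0.0031 -0.0022 -0.0001] [-2.3 -4.2  3.8]
```

```bash
python3 - <<'E'
from h import *
for i in range(2):
    P,r=K(.93,0); res=bot.move_linear(P,rot=r,max_speed=.015,stop_force=18); print(res,np.round(np.subtract(bot.current_ee_pos(),P),4),np.round(bot.current_contact_force(),1))
P,r=K(.80,.008); bot.move_linear(P,rot=r,max_speed=.08)
bot.move_linear(P+[0,0,.16],rot=r); 
bot.move_to([.42,-.12,.30],r); print(bot.current_time_s())
d=vision.read_camera("top"); save(d,"f_t"); np.savez("f_t",**d); d=vision.read_camera("scene"); save(d,"f_s"); d=vision.read_camera("wrist"); save(d,"f_w"); np.savez("f_w",**d)
t=cv2.imread("pics/f_t.png")[215:300,365:465]; s=cv2.imread("pics/f_s.png")[260:360,350:475]
o=np.zeros((600,800,3),np.uint8); o[:340,:400]=cv2.resize(t,(400,340),interpolation=2); o[:300,420:795]=cv2.resize(s,(375,300),interpolation=2)
o[340:,:346]=cv2.resize(cv2.imread("pics/f_w.png"),(346,260)); cv2.imwrite("pics/comp4.png",o)
E
```

```text
True [-0.0052 -0.0038 -0.0002] [-2.5 -5.3  4.8]
True [-0.0052 -0.0038 -0.0002] [-3.4 -4.9  4.8]
45.325
```

View pics/comp4.png

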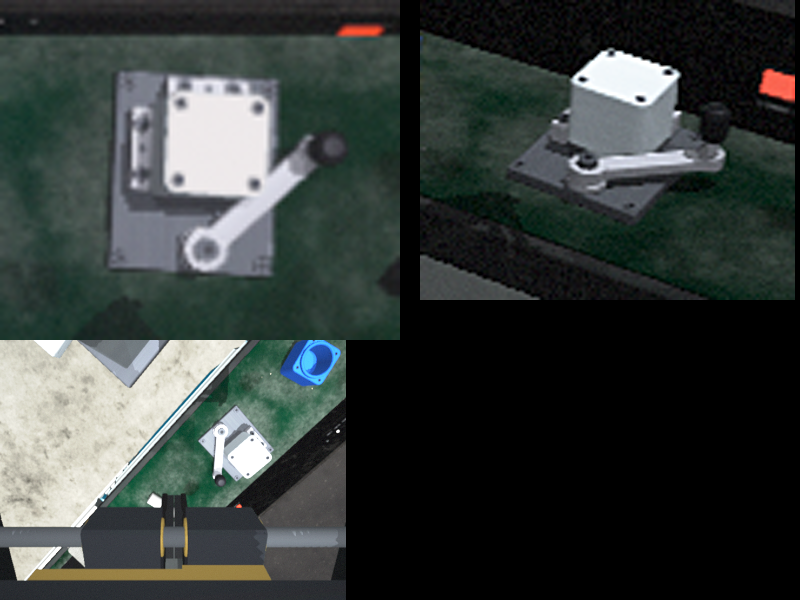

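The final view shows the clamp against the cap's free corner: bolt at (206,250), knob at (325,149). The cap's holes are at (182,103), (258,107), (255,184) and (178,180). I'll compute the clamp angle and cap position.

```bash
python3 - <<'E'
from h import *
d=np.load("f_t.npz"); c,s=np.cos(np.radians(NY)),np.sin(np.radians(NY)); Rn=np.array([[c,-s],[s,c]])
n=lambda L,z:(ray(d,[(365+a/4,215+b/4) for a,b in L],z)[:,:2]-seat)@Rn
b=n([(206,250)],.034)[0]; k=n([(325,149)],.0675)[0]; v=k-b
H=n([(182,103),(258,107),(255,184),(178,180)],.068); print("bolt",b.round(4),"knob",k.round(4),np.linalg.norm(v),"theta",np.arctan2(v[0],-v[1]).round(3),"cap",H.mean(0).round(4))
P=n([(116,71),(278,81),(108,268),(272,277)],.012); print("plate ctr (-.015,0)",P.mean(0).round(4))
E
```

```text
bolt [-0.0648 -0.0027] knob [-0.0026 -0.0621] 0.08606006305499275 theta 0.808 cap [-0.0029  0.0005]
plate ctr (-.015,0) [-0.0184  0.0016]
```

```bash
python3 -c "
from cell import order,bot
print(order.sign_off(),bot.current_time_s())"
```

```text
the job is handed in; nothing more can be done
the job is handed in; nothing more can be done
```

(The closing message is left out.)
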